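# Put the gouge away in the till and latch its gate

### The arm

A 6-joint arm with a two-finger parallel gripper is mounted at the origin on the work surface. World frame = base frame: x ahead of the robot, y to its left, z up, the work surface at z = 0. Lengths are in m, angles in rad, forces in N, time in s.
With the tool pointing down it reaches from about 0.3 to 0.875 m from the base axis. Payload 6.4 kg.
Tool frame: the origin (TCP) lies midway between the tips of the shut fingers; the grasp point (between the pads) lies 19 mm behind it; x points along the fingers, y is the direction in which the jaws open and shut, and the axes are right-handed (so a half turn about x gives the same grasp; the last joint's range is limited). The gripper opens to 85 mm and grips with 20 to 120 N. Pads are 22 mm wide; open, the fingers measure 114 mm over their backs; the gripper's body (76 mm by 85 mm) begins 54 mm behind the grasp point. The pads swing forward as they close: fully open they stand 13 mm farther back than shut.
Start: joints at [1.063, 0.181, 1.607, -0, 1.354, -0.206], TCP at [0.171, 0.549, 0.231] pointing down, gripper open.
Joint ranges: [-2.99, 2.99], [-0.89, 2.07], [0.3, 2.58], [-1.14, 4.28], [0, 2.63], [-3.12, 3.12]. Speed limits (rad/s): [2.57, 2.57, 3.01, 3.14, 3.14, 3.14].

### API

Orientations are given as a unit quaternion [x, y, z, w].
In Python, from bench import bot gives the robot as it stands. Calls block until the motion is done:
- bot.movep(position, orientation): joint-space move of the TCP to a pose.
- bot.movel(position, ori=None, feed=0.15): straight line of the TCP; ori=None keeps the orientation; feed is the mean speed in m/s.
- bot.move_j(angles): joint-space move.
- bot.gripper_open() and bot.close_gripper(): open the fingers fully, or close them until they stop; the grip force is fixed at half the most.
- bot.pause(seconds).
- bot.solve_ik(position, orientation): joint angles nearest the present ones, or None.
- bot.grab_frame(name): name is "scene" or "side" or "wrist"; returns (picture, depth): 384x512x3 uint8, red, green, blue; 384x512 float32, m along the optical axis (not along the pixel's ray), 0 where there is no reading.
- bot.get_calibration(name): a dict with "vertical_fov" (degrees; the focal length in pixels is half the picture's height over the tangent of half this angle, whatever the lens; pixels are square), "cx", "cy" (the principal point, pixels), "pose" (4x4, takes a point from camera to world coordinates). Camera axes: x right, y down, z forward; pixel columns grow to the right and rows downward; lengths in m; the calibration is good to about 2 mm. A picture is of the moment at which its call begins: read the wrist's pose just before it. get_calibration takes no time and is no camera call; for the wrist camera it gives the pose at the moment of the call.
A pose or a line that the arm cannot do raises bot.MotionError and nothing moves.
- bot.finish_job(): hands the job in, once; it reports no verdict.
Readings, each from a call of its own:
- bot.read_time_s(): time.
- bot.read_joint_positions(): joint angles.
- bot.read_joint_vel(): joint speeds.
- bot.read_joint_torque(): joint torques, N m.
- bot.read_ee_pos(): TCP position.
- bot.read_tool_rot(): TCP orientation.
- bot.read_force(): force on the tool from outside, world axes, zero at the start.
- bot.read_ft_torque(): the same for the moment, N m.
- bot.read_width(): finger opening in m.
Only numpy, scipy, OpenCV 4.12 (cv2) and the standard library are available. Lean on these libraries where they do the work, as an engineer would, in place of code of your own. Each camera call takes 0.05 s, during which the arm holds its last target.

### The job

Put the carving gouge lying on the bench away in the little wooden till under the slatted shelf, flat on the till's floor with its wooden handle towards the gate and its blade pointing to the back. Then swing the green gate shut, lifting the steel latch bar by its red knob so that it passes over the keeper's lip, and let the bar drop into the notch so that the gate stays latched. Leave the mallet, the carved blank and the wax jar where they are.

Things in the scene. Friction and masses are not known exactly. Their poses are not given: they have to be found in the camera images.
- till: Fixed open wooden tray on the bench, floor top 8 mm up. Origin on the bench below the middle of its front, in the shut gate's mid plane; x runs into the till, away from the robot, y to its left, z up. Inside x 6 to 186, y -90 to 90 mm; side and back walls 10 mm thick, 50 mm high. A slatted shelf stands over it (see shelf_edge): reach in tilted, fingers pointing forward and down.
- shelf_edge (a point): Middle of the front lower edge of the slatted shelf, 200 mm above the bench, at x = 44 mm, y = 0 of the till. The shelf covers x 44 to 125 mm, 270 mm wide, 26 mm thick with its steel frame, small stock on it up to 290 mm height. It hangs on steel arms at y = +/-116 mm from posts behind the till (x = 200 mm); its front is open.
- keeper_notch (a point): Middle of the floor of the steel keeper's notch, at x = -15, y = -100, z = 36 mm of the till, on the right wall's front end. The keeper is 26 mm wide along y. The notch is open at the top and sides, 18 mm wide (till x -24 to -6 mm), behind a front lip (x -32 to -24 mm) whose top is 58 mm above the bench.
- gate (a joint): Green gate's angle about its upright hinge at the till's left front corner, rad: 0 shut, grows to 1.5 as the right edge swings out towards the robot. Stays where left (0.03 N m friction). Panel 174 mm wide from the hinge, 12 mm thick, 12 to 64 mm above the bench. With the bar level the lip stops the gate at about 0.12 rad; the bar dropped in the notch holds it below about 0.05.
- gate_hinge (a point): Point on the gate's hinge axis, 38 mm above the bench, at x = 0, y = 90 mm of the till. Its axes turn with the gate: -y runs along the panel to the free edge, -x out of the outer face, where the latch bar is.
- latch_bar (a joint): Steel latch bar's angle, rad: 0 level on its stop, grows to 0.6 as the tip rises; falls back by its weight (about 140 g). Pivot on the gate's outer face, 35 mm along the panel from the hinge, 14 mm out, 45 mm above the bench; axis square to the panel. Bar 12 mm high, 8 mm thick, tip 160 mm from the pivot, underside 39 mm high when level. 0.17 rad clears the keeper's lip.
- knob (a point): Centre of the bar's red ball knob, 24 mm across, on a thin stalk leaning out. Bar level: x = -46, y = -150 mm of gate_hinge, 85 mm above the bench. It is 115 mm along the bar from its pivot and 40 mm above, so at bar angle a it has risen 115 sin a - 40 (1 - cos a) mm and moved 40 sin a + 115 (1 - cos a) mm towards the hinge.
- gouge: Short carving gouge, 150 mm long, about 90 g, lying on the bench. Origin under its middle; x runs to the cutting edge, z up. Light wooden flat-sided handle 24 mm wide, 26 mm high, from x = -75 to 20 mm; brass ferrule to 31 mm; steel blade 12 mm wide, 5 mm thick, 13 mm up, to x = 75 mm.
- gouge_butt (a point): Middle of the butt end of the gouge's handle (x = -75, z = 13 mm of the gouge).
- gouge_edge (a point): Middle of the gouge's cutting edge (x = 75, z = 13 mm of the gouge).
- mallet: Bystander: round wooden carver's mallet standing on its head, head 92 mm across and 122 mm high, handle up to 225 mm, 550 g. Origin under its centre.
- blank: Bystander: light wood blank 130 x 85 x 30 mm with a carved boss to 44 mm height. Origin under its centre.
- wax_jar: Bystander: amber glass jar 60 mm across and 60 mm high with a dark lid. Origin under its centre.

How it is judged:
By the outcome, as a careful person would: the job done as asked, in the order asked, and still so for the second after the job is handed in, with the robot touching nothing.
It also fails if it takes over 54 s, if anything falls off the work surface, if the arm or the gripper's body presses on something with over 40 N, if the wrist force passes 120 N, or if a joint passes its speed limit or range.

## Working session

There is one attempt and no reset: what is moved stays moved. The work goes in short steps, each a Python script; the robot and the scene stay as the last script left them, time stands still between calls to the robot, and variables do not carry over. Pictures are saved under pics/ and viewed, and the job is handed in when it is done.

```bash
ls; mkdir -p pics; python3 - <<'E'
from bench import bot
import cv2,numpy as np
for n in ["scene","side","wrist"]:
    c=bot.get_calibration(n); p,d=bot.grab_frame(n)
    print(n,c["vertical_fov"],c["cx"],c["cy"],np.round(c["pose"],3).tolist())
    cv2.imwrite(f"pics/{n}0.png",p[:,:,::-1]); np.save(f"pics/{n}0_d.npy",d); np.save(f"pics/{n}0_p.npy",p)
    np.save(f"pics/{n}0_pose.npy",c["pose"])
print(bot.read_time_s(),bot.read_tool_rot())
E
```

```text
pics
scene 52.8717853748863 253.6001813942649 189.50276527616433 [[-0.983, -0.159, 0.091, 0.46], [-0.183, 0.819, -0.543, 0.64], [0.012, -0.55, -0.835, 1.079], [0.0, 0.0, 0.0, 1.0]]
side 45.8073799218047 261.77948304311116 185.9048039470251 [[0.738, -0.365, 0.567, -0.178], [-0.674, -0.379, 0.634, -0.753], [-0.017, -0.85, -0.526, 0.822], [0.0, 0.0, 0.0, 1.0]]
wrist 71.0093967672739 253.71244345285356 192.33946498394914 [[0.296, 0.919, 0.259, 0.105], [0.955, -0.284, -0.083, 0.569], [-0.003, 0.272, -0.962, 0.373], [0.0, 0.0, 0.0, 1.0]]
0.15 [ 0.10582367  0.69923685 -0.10673061  0.69891184]
```

View pics/scene0.png

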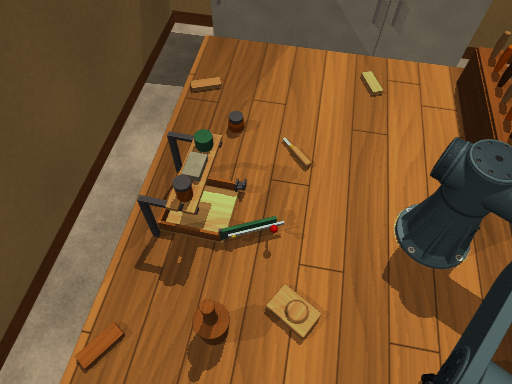

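View pics/side0.png

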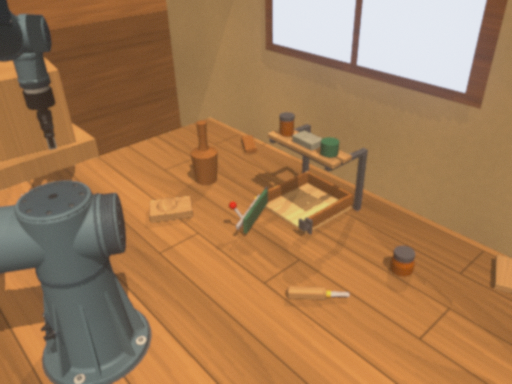

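View pics/wrist0.png

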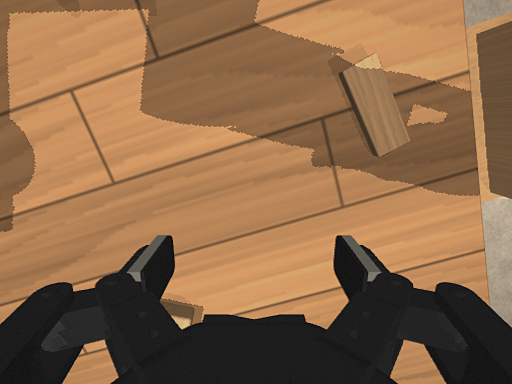

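```bash
cat > h.py <<'E'
import numpy as np,cv2
CAL={"scene":(52.8717853748863,253.6001813942649,189.50276527616433),"side":(45.8073799218047,261.77948304311116,185.9048039470251),"wrist":(71.0093967672739,253.71244345285356,192.33946498394914)}
def cloud(n,d,pose):
    fv,cx,cy=CAL[n]; f=192/np.tan(np.radians(fv/2))
    v,u=np.mgrid[0:384,0:512]
    P=np.stack([(u-cx)/f*d,(v-cy)/f*d,d],-1)
    W=P@pose[:3,:3].T+pose[:3,3]
    W[d<=0]=np.nan
    return W
def proj(n,X,pose):
    fv,cx,cy=CAL[n]; f=192/np.tan(np.radians(fv/2))
    X=np.atleast_2d(X)
    C=(X-pose[:3,3])@pose[:3,:3]
    return np.c_[cx+f*C[:,0]/C[:,2],cy+f*C[:,1]/C[:,2]]
def load(n,k=0):
    return np.load(f"pics/{n}{k}_p.npy"),np.load(f"pics/{n}{k}_d.npy"),np.load(f"pics/{n}{k}_pose.npy")
E
python3 - <<'E'
from h import *
for n,box in (("scene",(120,90,340,255)),("side",(160,110,430,310))):
    p,d,T=load(n); W=cloud(n,d,T)
    x0,y0,x1,y1=box
    c=p[y0:y1,x0:x1,::-1]
    s=min(800/c.shape[1],600/c.shape[0]); s=int(s)
    cv2.imwrite(f"pics/{n}0_crop.png",cv2.resize(c,None,fx=s,fy=s,interpolation=cv2.INTER_CUBIC)); print(n,s)
    # bench plane check
    z=W[...,2]; m=np.isfinite(z)&(abs(z)<0.02); print("bench z med",np.median(z[m]),np.isnan(z).mean())
    # check plane flatness across image
    for r in range(30,384,80):
        print([tuple(np.round(W[r,c],3)) for c in range(150,450,70)])
p,d,T=load("scene");W=cloud("scene",d,T)
for q in [(284,139),(297,152),(309,165),(277,219),(221,235),(274,229),(285,223),(242,184),(240,190)]:
    print(q,np.round(W[q[1],q[0]],3))
E
```

```text
scene 3
bench z med -0.001092238736344564 0.003926595052083333
[(np.float64(1.574), np.float64(-1.564), np.float64(-0.538)), (np.float64(1.006), np.float64(-1.307), np.float64(-0.29)), (np.float64(0.599), np.float64(-1.303), np.float64(-0.232)), (np.float64(0.222), np.float64(-1.31), np.float64(-0.185)), (np.float64(-0.126), np.float64(-1.296), np.float64(-0.128))]
[(np.float64(1.443), np.float64(-1.039), np.float64(-0.758)), (np.float64(0.774), np.float64(-0.403), np.float64(-0.004)), (np.float64(0.507), np.float64(-0.451), np.float64(0.001)), (np.float64(0.239), np.float64(-0.506), np.float64(-0.001)), (np.float64(-0.03), np.float64(-0.559), np.float64(-0.0))]
[(np.float64(0.915), np.float64(0.008), np.float64(0.003)), (np.float64(0.686), np.float64(-0.034), np.float64(0.007)), (np.float64(0.458), np.float64(-0.083), np.float64(0.0)), (np.float64(0.227), np.float64(-0.128), np.float64(0.001)), (np.float64(-0.007), np.float64(-0.175), np.float64(-0.003))]
[(np.float64(0.826), np.float64(0.273), np.float64(-0.004)), (np.float64(0.623), np.float64(0.236), np.float64(-0.001)), (np.floa
[... 1613 characters left out ...]
), np.float64(-0.252), np.float64(-0.001)), (np.float64(0.741), np.float64(-0.38), np.float64(0.002))]
[(np.float64(0.073), np.float64(-0.097), np.float64(0.001)), (np.float64(0.185), np.float64(-0.2), np.float64(-0.001)), (np.float64(0.296), np.float64(-0.305), np.float64(-0.0)), (np.float64(0.404), np.float64(-0.409), np.float64(0.003)), (np.float64(0.516), np.float64(-0.511), np.float64(-0.0))]
(284, 139) [ 0.509 -0.288  0.015]
(297, 152) [ 0.455 -0.231  0.022]
(309, 165) [ 0.407 -0.191  0.011]
(277, 219) [ 0.484  0.033 -0.002]
(221, 235) [0.64  0.142 0.038]
(274, 229) [0.486 0.122 0.095]
(285, 223) [ 0.457  0.043 -0.003]
(242, 184) [ 0.613 -0.041  0.053]
(240, 190) [ 0.622 -0.05   0.001]
```

View pics/scene0_crop.png

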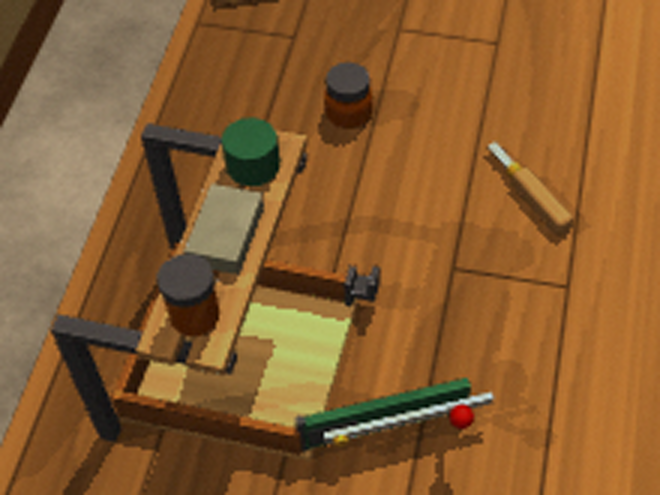

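View pics/side0_crop.png

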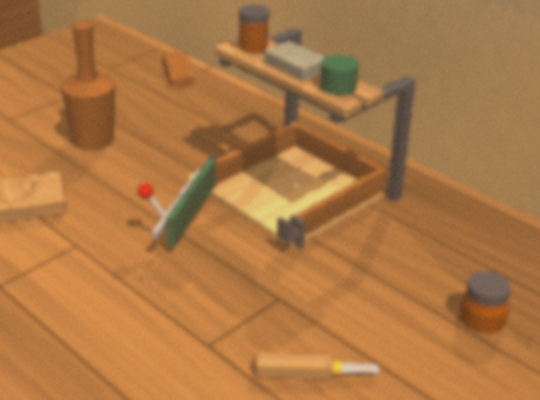

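```bash
python3 - <<'E'
from h import *
img=np.full((600,700,3),255,np.uint8)  # x .4-.9 ->col?, scale 1200px/m... x:[0.38,0.96], y:[-0.3,0.2]
S=1150
def px(x,y): return int((x-0.36)*S),int((0.22-y)*S)
for n in("scene","side"):
    p,d,T=load(n);W=cloud(n,d,T)
    m=np.isfinite(W[...,2])&(W[...,0]>.37)&(W[...,0]<.95)&(W[...,1]>-.29)&(W[...,1]<.21)&(W[...,2]>.006)&(W[...,2]<.3)
    for q in W[m]:
        z=q[2]; 
        h=int(min(z,.1)/.1*120) if z<.12 else 150
        col=cv2.cvtColor(np.uint8([[[h,255,200]]]),cv2.COLOR_HSV2BGR)[0,0].tolist()
        cv2.circle(img,px(q[0],q[1]),2 if n=="scene" else 1,col,-1)
for x in np.arange(.4,.95,.1): cv2.line(img,px(x,.22),px(x,-.3),(180,180,180),1); cv2.putText(img,f"{x:.1f}",px(x,-.28),0,.4,(0,0,0))
for y in np.arange(-.2,.21,.1): cv2.line(img,px(.36,y),px(.96,y),(180,180,180),1); cv2.putText(img,f"{y:.1f}",px(.37,y),0,.4,(0,0,0))
cv2.imwrite("pics/top.png",img)
E
```

```text
(no output)
```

View pics/top.png

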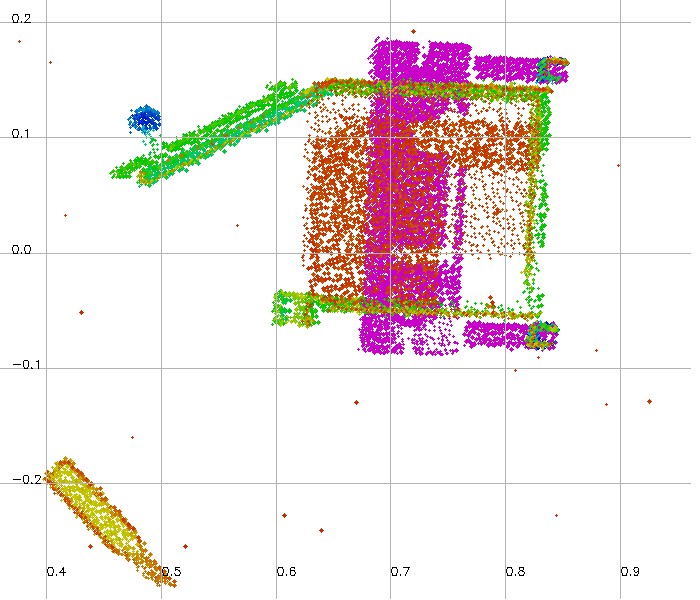

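```bash
python3 - <<'E'
from h import *
for n in("scene","side"):
    p,d,T=load(n);W=cloud(n,d,T).reshape(-1,3); C=p.reshape(-1,3).astype(int)
    W0=W; x,y,z=W.T
    def line(m): 
        q=W[m]; c=np.median(q,0); a=np.polyfit(q[:,0],q[:,1],1); r=q[:,1]-np.polyval(a,q[:,0]); k=abs(r)<.008; a=np.polyfit(q[k,0],q[k,1],1); return a,k.sum(),np.median(q[:,2])
    L=line((z>.044)&(z<.056)&(x>.65)&(x<.82)&(y>.12)&(y<.16)); R=line((z>.044)&(z<.056)&(x>.64)&(x<.82)&(y<-.03)&(y>-.07))
    print(n,"left",L,np.polyval(L[0],.73),"right",R,np.polyval(R[0],.73),)
    m=(z>.044)&(z<.056)&(x>.8)&(x<.85)&(y<.12)&(y>-.03); a=np.polyfit(y[m],x[m],1); print("back x at y=.05",np.polyval(a,.05),a[0],m.sum())
    # floor front edge / shelf front edge
    m=(z>.19)&(z<.24)&(x>.6)&(x<.78)&(y>-.08)&(y<.17)
    for yy in (-.05,0,.05,.1,.14):
        k=m&(abs(y-yy)<.01); print("shelf",yy,np.percentile(x[k],[1,5,95,99]).round(4) if k.sum() else None, np.percentile(z[k],[2,50,98]).round(4) if k.sum() else None)
    k=(x>.585)&(x<.645)&(y>-.075)&(y<-.025)&(z>.02)&(z<.075); print("keeper",np.percentile(W[k],[2,50,98],axis=0).round(4).tolist(),k.sum())
    g=(C[:,1]>C[:,0]*1.4)&(C[:,1]>C[:,2]*1.15)&(x>.45)&(x<.66)&(y>.04)&(y<.16)&(z>.015)&(z<.07); q=W[g]
    a=np.polyfit(q[:,0],q[:,1],1); print("gate line",a,g.sum(), np.arctan2(1,a[0]),np.percentile(q,[1,50,99],axis=0).round(4).tolist())
    r=(C[:,0]>150)&(C[:,1]<60)&(C[:,2]<60)&(z>.05)&(z<.12)&(x<.6)&(x>.4); print("knob",np.median(W[r],0),np.mean(W[r],0),r.sum(), np.percentile(W[r],[2,98],axis=0).round(3).tolist())
    b=(x>.36)&(x<.55)&(y>-.33)&(y<-.15)&(z>.007)&(z<.05); q=W[b]; c=q[:,:2].mean(0); u,s,v=np.linalg.svd(q[:,:2]-c); dr=v[0]*np.sign(v[0,0]); t=(q[:,:2]-c)@dr
    h=q[(q[:,2]>.018)]; ch=h[:,:2].mean(0); uu,ss,vv=np.linalg.svd(h[:,:2]-ch); dh=vv[0]*np.sign(vv[0,0]); th=(h[:,:2]-ch)@dh; wh=(h[:,:2]-ch)@np.array([-dh[1],dh[0]])
    print("gouge",c,dr,np.degrees(np.arctan2(dr[1],dr[0])),c+dr*t.min(),c+dr*t.max(),t.max()-t.min(), "handle",ch,np.degrees(np.arctan2(dh[1],dh[0])),np.percentile(th,[1,99]),np.percentile(wh,[1,99]),np.median(h[:,2]))
E
```

```text
scene left (array([-0.03803684,  0.16998399]), np.int64(206), np.float64(0.048487961985273165)) 0.14221709665410392 right (array([-0.03405403, -0.02264167]), np.int64(82), np.float64(0.04890184889439142)) -0.0475011104500638
back x at y=.05 0.8319800157591701 -0.0017056741002855638 60
shelf -0.05 [0.6797 0.6801 0.7575 0.7586] [0.2014 0.2252 0.227 ]
shelf 0 [0.6829 0.6835 0.7601 0.7609] [0.2146 0.2255 0.2292]
shelf 0.05 [0.6845 0.6851 0.762  0.7634] [0.2133 0.225  0.2378]
shelf 0.1 [0.6864 0.687  0.7173 0.7193] [0.2174 0.2248 0.228 ]
shelf 0.14 [0.6882 0.6887 0.7644 0.7661] [0.2166 0.2252 0.2353]
keeper [[0.6037, -0.0619, 0.0233], [0.6233, -0.0431, 0.0391], [0.6431, -0.0351, 0.0582]] 123
gate line [ 0.48531355 -0.16948535] 319 1.11896676051973 [[0.4887, 0.0642, 0.0402], [0.5588, 0.102, 0.0607], [0.6367, 0.1424, 0.0674]]
knob [0.48848524 0.11571417 0.09427482] [0.48807277 0.11572534 0.09415363] 25 [[0.481, 0.108, 0.09], [0.495, 0.122, 0.099]]
gouge [ 0.45135925 -0.22654464] [ 0.67677204 -0.73619264] -47.40808897829446 [ 0.41133444 -0.18300565] [ 0.51431484 -0.29502773] 0.15216409013108
[... 293 characters left out ...]
(170), np.float64(0.049323634258804816)) -0.0482942410135605
back x at y=.05 0.8243078144229593 0.031486906466824206 126
shelf -0.05 [0.6737 0.6758 0.749  0.7541] [0.205  0.2266 0.2384]
shelf 0 [0.6781 0.6784 0.7257 0.7281] [0.2033 0.2264 0.2386]
shelf 0.05 [0.6786 0.6801 0.6976 0.6985] [0.2014 0.2268 0.2377]
shelf 0.1 [0.6811 0.6817 0.7082 0.7127] [0.2022 0.2251 0.2281]
shelf 0.14 [0.682  0.6832 0.7544 0.7591] [0.2005 0.226  0.2373]
keeper [[0.5981, -0.062, 0.0227], [0.6101, -0.0509, 0.0449], [0.6425, -0.0351, 0.0586]] 173Traceback (most recent call last):
  File "<stdin>", line 16, in <module>
    raise TypeError("expected non-empty vector for x")
TypeError: expected non-empty vector for x
```

```bash
python3 - <<'E'
from h import *
from scipy.spatial.transform import Rotation as Ro
n="side"
p,d,T=load(n);W=cloud(n,d,T).reshape(-1,3); C=p.reshape(-1,3).astype(int);x,y,z=W.T
b=(x>.36)&(x<.55)&(y>-.33)&(y<-.15)&(z>.007)&(z<.05); q=W[b]; c=q[:,:2].mean(0); u,s,v=np.linalg.svd(q[:,:2]-c); dr=v[0]*np.sign(v[0,0]); t=(q[:,:2]-c)@dr
h=q[(q[:,2]>.018)]; ch=h[:,:2].mean(0); uu,ss,vv=np.linalg.svd(h[:,:2]-ch); dh=vv[0]*np.sign(vv[0,0]); th=(h[:,:2]-ch)@dh; wh=(h[:,:2]-ch)@np.array([-dh[1],dh[0]])
print("gouge",c,dr,np.degrees(np.arctan2(dr[1],dr[0])),c+dr*t.min(),c+dr*t.max(),t.max()-t.min(), "handle",ch,np.degrees(np.arctan2(dh[1],dh[0])),np.percentile(th,[1,99]),np.percentile(wh,[1,99]),np.median(h[:,2]))
r=(C[:,0]>C[:,1]*2.5)&(C[:,0]>C[:,2]*2.2)&(z>.06)&(z<.12)&(x<.6)&(x>.4); print("knob",np.mean(W[r],0),r.sum())
P=np.load("pics/wrist0_pose.npy")
R=Ro.from_quat([ 0.10582367,0.69923685,-0.10673061,0.69891184]).as_matrix()
from bench import bot
tcp=np.array(bot.read_ee_pos()); print("cam in tool",R.T@(P[:3,3]-tcp), "cam axis z in tool",R.T@P[:3,2])
# overlay of the estimated model in scene & side
def Rz(a): return np.array([[np.cos(a),-np.sin(a),0],[np.sin(a),np.cos(a),0],[0,0,1]])
O=np.array([.637,.0503,0]);th_=-.036
till=np.array([[6,90,50],[196,90,50],[6,-90,50],[186,-90,50],[186,90,50],[6,-90,8],[6,90,8],[44,0,200],[44,135,200],[44,-135,200],[-15,-100,36],[-32,-113,58],[-32,-87,58]])/1000
tw=O+till@Rz(th_).T
H=O+Rz(th_)@[0,.09,0]; 
def gp(a,l): return H*[1,1,0]+np.array(l)@Rz(th_-a).T
gt=gp(1.083,np.array([[-6,-174,64],[6,-174,64],[6,0,64],[-6,-174,12],[-46,-150,85],[-14,-195,45]])/1000)
gc=np.array([.4615,-.240,0])+np.array([[-75,0,13],[75,0,13],[-75,12,26],[-75,-12,26],[20,12,26],[20,-12,26]])/1000@Rz(-.826).T
for n,box in (("scene",(150,110,320,250)),("side",(200,110,400,310))):
    p,d,T=load(n); x0,y0,x1,y1=box;s=min(800//(x1-x0),600//(y1-y0))
    im=cv2.resize(np.ascontiguousarray(p[y0:y1,x0:x1,::-1]),None,fx=s,fy=s,interpolation=cv2.INTER_CUBIC)
    for arr,col in((tw,(255,255,0)),(gt,(255,0,255)),(gc,(0,255,255))):
        for u,v in proj(n,arr,T): cv2.circle(im,(int((u+.5-x0)*s),int((v+.5-y0)*s)),3,col,1)
    cv2.imwrite(f"pics/{n}0_ov.png",im)
E
```

```text
gouge [ 0.44400326 -0.23367816] [ 0.71256222 -0.70160893] -44.55623156641648 [ 0.40063252 -0.19097409] [ 0.5063095  -0.29502664] 0.1483056187409982 handle [ 0.4387942  -0.22635838] -46.53402915157842 [-0.05196572  0.07983188] [-0.00997388  0.0140549 ] 0.024905928285590795
knob [0.48014895 0.1102422  0.09138593] 32
cam in tool [-0.14211518 -0.00054698 -0.06864242] cam axis z in tool [ 9.62142471e-01 -8.99232695e-04  2.72545513e-01]
```

View pics/scene0_ov.png

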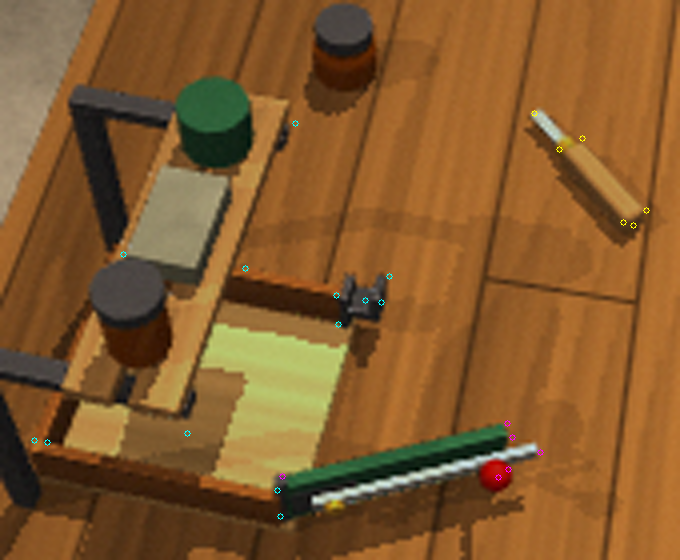

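View pics/side0_ov.png

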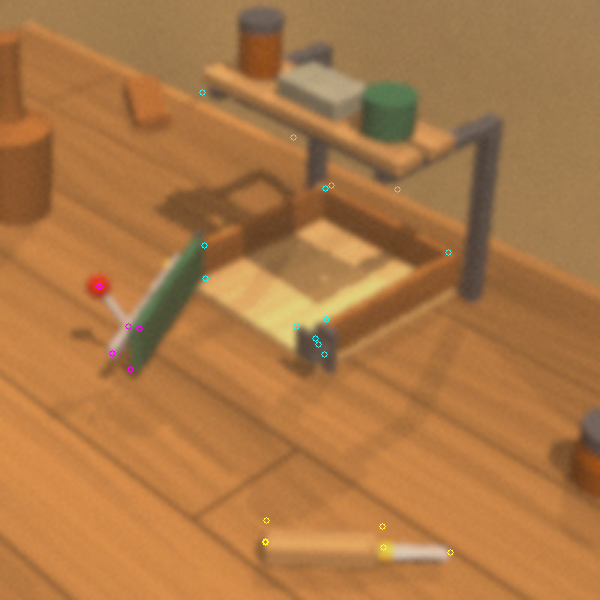

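```bash
cat >> h.py <<'E'
from scipy.spatial.transform import Rotation as Ro
def Rz(a): return np.array([[np.cos(a),-np.sin(a),0],[np.sin(a),np.cos(a),0],[0,0,1]])
def toolR(psi,pitch):
    c,s=np.cos(pitch),np.sin(pitch)
    x=np.array([c*np.cos(psi),c*np.sin(psi),-s]); y=np.array([-np.sin(psi),np.cos(psi),0])
    return np.c_[x,y,np.cross(x,y)]
def q(R): return Ro.from_matrix(R).as_quat()
def grasp(p,R,back=0.,g=.019): return np.array(p)+R[:,0]*(g-back)   # TCP for grasp point p
PIT=np.radians(52)
def snap(bot,n,k):
    c=bot.get_calibration(n); p,d=bot.grab_frame(n)
    cv2.imwrite(f"pics/{n}{k}.png",p[:,:,::-1]); np.save(f"pics/{n}{k}_d.npy",d); np.save(f"pics/{n}{k}_p.npy",p); np.save(f"pics/{n}{k}_pose.npy",c["pose"])
E
python3 - <<'E'
from h import *
from bench import bot
R=toolR(-.826,PIT)
gp=np.array([.4615,-.24,0])+Rz(-.826)@[-.035,0,.026]
def tryp(n,p,R):
    j=bot.solve_ik(list(p),list(q(R))); print(n,np.round(p,3),None if j is None else np.round(j,2))
tryp("view",[.42,.05,.33],toolR(0,PIT))
tryp("pre",grasp(gp,R,.1),R); tryp("grasp",grasp(gp,R),R)
O=np.array([.637,.0503,0]);th=-.036
Rt=toolR(th,PIT)
for n,pt in (("pl",[.058,-.015,.034]),("pl_up",[.058,-.015,.08]),("plout",[-.1,-.015,.16])):
    tryp(n,grasp(O+Rz(th)@pt,Rt),Rt)
H=O+Rz(th)@[0,.09,0]
for a in (1.083,.8,.5,.25,0):
    Rg=toolR(th-a,PIT); k=H+Rz(th-a)@[-.046,-.15,.085]
    tryp(f"knob{a}",grasp(k,Rg),Rg); tryp("  up",grasp(k+[0,0,.03],Rg),Rg); tryp("  back",grasp(k+[0,0,0],Rg,.1),Rg)
E
```

```text
view [0.42 0.05 0.33] [-0.32 -0.83  2.29  0.22  1.06 -1.94]
pre [ 0.404 -0.178  0.09 ] [-0.57 -0.2   2.48 -0.65  0.26 -0.73]
grasp [ 0.446 -0.223  0.011] [-0.62  0.22  2.35  4.14  0.15  0.74]
pl [0.706 0.033 0.019] [-0.15  0.48  1.89  0.62  0.13 -2.28]
pl_up [0.706 0.033 0.065] [-0.15  0.39  1.9   0.36  0.21 -2.02]
plout [0.548 0.038 0.145] [-0.21 -0.11  2.26  0.31  0.35 -2.  ]
knob1.083 [0.49  0.106 0.07 ] [ 0.37  0.35  1.94 -0.83  0.98  0.45]
  up [0.49  0.106 0.1  ] [ 0.37  0.29  1.94 -0.8   1.02  0.39]
  back [0.463 0.161 0.149] [ 0.49  0.22  1.89 -0.73  1.17  0.39]
knob0.8 [0.506 0.065 0.07 ] [ 0.24  0.23  2.1  -0.98  0.71  0.24]
  up [0.506 0.065 0.1  ] [ 0.24  0.16  2.1  -0.91  0.75  0.15]
  back [0.465 0.111 0.149] [ 0.37  0.04  2.1  -0.81  0.91  0.13]
knob0.5 [0.534 0.029 0.07 ] [ 0.03  0.15  2.21 -1.06  0.39 -0.08]
  up [0.534 0.029 0.1  ] [ 0.03  0.08  2.2  -0.9   0.44 -0.25]
  back [0.481 0.06  0.149] [ 0.13 -0.13  2.27 -0.75  0.59 -0.35]
knob0.25 [0.565 0.006 0.07 ] [-0.15  0.14  2.22 -0.6   0.15 -0.87]
  up [0.565 0.006 0.1  ] [-0.15  0.06  2.22 -0.39  0.22 -1.09]
  back [0.506 0.023 0.149] [-0.13 -0.2   2.32 -0.27  0.37 -1.19]
knob0 [ 0.601 -0.008  0.07 ] [-0.3   0.19  2.16  0.85  0.22 -2.61]
  up [ 0.601 -0.008  0.1  ] [-0.3   0.11  2.16  0.63  0.27 -2.4 ]
  back [ 0.539 -0.006  0.149] [-0.35 -0.16  2.29  0.49  0.41 -2.27]
```

```bash
python3 - <<'E'
from h import *
from bench import bot
O=np.array([.637,.0503,0]);th=-.036
for deg in (56,60,64,68,72):
    P=np.radians(deg); R=toolR(-.826,P);Rt=toolR(th,P)
    gp=np.array([.4615,-.24,0])+Rz(-.826)@[-.042,0,.024]
    for n,p,r in (("pre",grasp(gp,R,.1),R),("grasp",grasp(gp,R),R),("pl",grasp(O+Rz(th)@[.048,-.015,.032],Rt),Rt),("plup",grasp(O+Rz(th)@[.048,-.015,.08],Rt),Rt),("plout",grasp(O+Rz(th)@[-.06,-.015,.14],Rt),Rt)):
        j=bot.solve_ik(list(p),list(q(r))); print(deg,n,None if j is None else np.round(j,2))
H=O+Rz(th)@[0,.09,0]
for deg in (65,72):
  for a in (1.083,.8,.5,.25,0):
    Rg=toolR(th-a,np.radians(deg)); k=H+Rz(th-a)@[-.046,-.15,.085]
    j=bot.solve_ik(list(grasp(k,Rg)),list(q(Rg)));print(deg,a,np.round(j,2))
E
```

```text
56 pre [-0.58 -0.21  2.45 -0.41  0.35 -0.98]
56 grasp None
56 pl [-0.15  0.47  1.88  0.32  0.21 -1.98]
56 plup [-0.15  0.38  1.88  0.22  0.3  -1.88]
56 plout [-0.18  0.04  2.13  0.22  0.39 -1.9 ]
60 pre [-0.6  -0.19  2.4  -0.26  0.44 -1.14]
60 grasp [-0.64  0.18  2.3  -0.6   0.17 -0.81]
60 pl [-0.15  0.48  1.84  0.18  0.31 -1.84]
60 plup [-0.15  0.39  1.83  0.14  0.4  -1.8 ]
60 plout [-0.18  0.06  2.08  0.15  0.48 -1.83]
64 pre [-0.62 -0.17  2.34 -0.18  0.53 -1.23]
64 grasp [-0.65  0.18  2.27 -0.31  0.26 -1.11]
64 pl [-0.14  0.49  1.79  0.12  0.42 -1.78]
64 plup [-0.14  0.4   1.79  0.1   0.51 -1.76]
64 plout [-0.17  0.08  2.03  0.11  0.58 -1.79]
68 pre [-0.64 -0.13  2.28 -0.12  0.62 -1.3 ]
68 grasp [-0.66  0.19  2.23 -0.18  0.35 -1.24]
68 pl [-0.14  0.5   1.74  0.08  0.52 -1.74]
68 plup [-0.14  0.42  1.73  0.07  0.61 -1.73]
68 plout [-0.17  0.11  1.98  0.08  0.67 -1.75]
72 pre [-0.65 -0.09  2.22 -0.08  0.7  -1.34]
72 grasp [-0.67  0.2   2.18 -0.11  0.45 -1.32]
72 pl [-0.14  0.52  1.69  0.05  0.62 -1.71]
72 plup [-0.14  0.45  1.68  0.05  0.7  -1.7 ]
72 plout [-0.16  0.14  1.93  0.06  0.76 -1.73]
65 1.083 [ 0.25  0.27  1.95 -0.55  0.91  0.14]
65 0.8 [ 0.12  0.19  2.06 -0.55  0.71 -0.23]
65 0.5 [-0.04  0.15  2.1  -0.4   0.54 -0.77]
65 0.25 [-0.17  0.16  2.09 -0.11  0.46 -1.37]
65 0 [-0.27  0.22  2.02  0.21  0.49 -1.96]
72 1.083 [ 0.18  0.24  1.95 -0.39  0.9  -0.04]
72 0.8 [ 0.06  0.18  2.02 -0.35  0.77 -0.44]
72 0.5 [-0.08  0.17  2.04 -0.22  0.66 -0.96]
72 0.25 [-0.18  0.2   2.   -0.06  0.63 -1.42]
72 0 [-0.25  0.26  1.93  0.11  0.65 -1.86]
```

```bash
python3 - <<'E'
from h import *
from bench import bot
P=np.radians(62)
Rv=toolR(0,P)
bot.movep([.42,.04,.30],list(q(Rv)))
snap(bot,"wrist",1)
R=toolR(-.826,P)
gp=np.array([.4615,-.24,0])+Rz(-.826)@[-.042,0,.024]
bot.movep(list(grasp(gp,R,.11)),list(q(R)))
snap(bot,"wrist",2)
print(bot.read_time_s(),bot.read_joint_positions())
E
```

```text
3.4 [-0.60848883 -0.21990572  2.37280822 -0.20512562  0.5167447  -1.2003985 ]
```

View pics/wrist1.png

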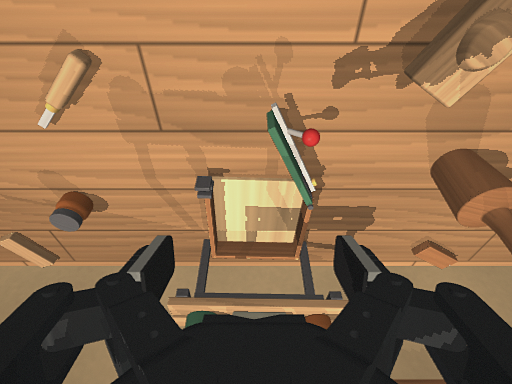

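View pics/wrist2.png

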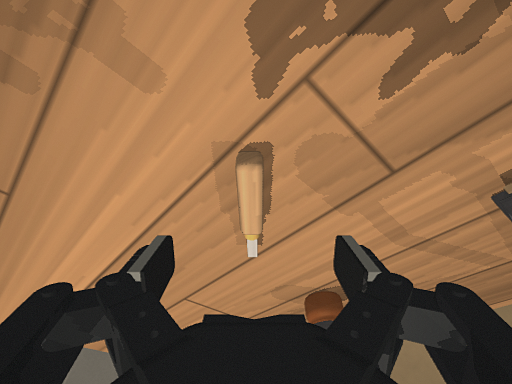

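```bash
python3 - <<'E'
from h import *
p,d,T=load("wrist",2);W=cloud("wrist",d,T).reshape(-1,3);C=p.reshape(-1,3).astype(int);x,y,z=W.T
m=np.zeros((384,512),bool);m[140:262,225:275]=1;m=m.ravel()
print("bench",np.nanmedian(z[m&(z<.006)]),)
b=m&(z>.007); qq=W[b]
h=m&(z>.019); Q=W[h]; c=Q[:,:2].mean(0); v=np.linalg.svd(Q[:,:2]-c)[2][0]; v*=np.sign(v[0]); nrm=np.array([-v[1],v[0]])
t=(qq[:,:2]-c)@v; w=(qq[:,:2]-c)@nrm
print("ang",np.arctan2(v[1],v[0]),"butt",c+v*t.min(),"edge",c+v*t.max(),"len",t.max()-t.min())
th=(Q[:,:2]-c)@v; wh=(Q[:,:2]-c)@nrm
for a,bb in ((-.05,-.03),(-.03,-.01),(-.01,.01),(.01,.03),(.03,.05)):
    k=(th>a)&(th<bb); print(a,np.percentile(wh[k],[2,50,98]).round(4),np.median(Q[k,2]).round(4))
print("max handle th",np.percentile(th,[1,99]),"c",c, "tmin/max",t.min(),t.max())
# till view
p,d,T=load("wrist",1);W=cloud("wrist",d,T);C=p.astype(int)
flat=W.reshape(-1,3);x,y,z=flat.T
r=((C[...,0]>150)&(C[...,1]<70)&(C[...,2]<70)).ravel()&(z>.05)&(z<.12)&(x<.55); 
A=flat[r]; 
# sphere fit fixed r=12mm
from scipy.optimize import least_squares
s=least_squares(lambda k:np.linalg.norm(A-k,axis=1)-.012,A.mean(0)+[.003,0,-.008],loss="soft_l1",f_scale=.002); print("knob",s.x,r.sum(),A.mean(0),np.abs(s.fun).mean())
def fit(m,ax=0):
    Q=flat[m]; a=np.polyfit(Q[:,ax],Q[:,1-ax],1); e=Q[:,1-ax]-np.polyval(a,Q[:,ax]); k=abs(e)<.008; return np.polyfit(Q[k,ax],Q[k,1-ax],1),k.sum()
ok=np.isfinite(z)
for nm,mm in (("left",(z>.046)&(z<.054)&(x>.66)&(x<.82)&(y>.12)&(y<.16)),("right",(z>.046)&(z<.054)&(x>.66)&(x<.82)&(y>-.07)&(y<-.03))):
    a,n=fit(mm); print(nm,a,n,np.polyval(a,.73))
mm=(z>.046)&(z<.054)&(x>.8)&(x<.85)&(y>-.03)&(y<.12); a,n=fit(mm,1); print("back",a,n,np.polyval(a,.05))
k=(x>.585)&(x<.645)&(y>-.08)&(y<-.025)&(z>.05)&(z<.065); print("keeper top",np.percentile(flat[k],[1,50,99],axis=0).round(4).tolist(),k.sum())
k=(z>.004)&(z<.012)&(x>.6)&(x<.7)&(y>0)&(y<.1); print("floor front",np.percentile(x[k],[.5,2,5]),np.median(z[k]))
G=((C[...,1]>C[...,0]*1.3)&(C[...,1]>C[...,2]*1.05)).ravel(); 
k=G&(z>.058)&(z<.07)&(x<.65)&(x>.45)&(y>.04); a,n=fit(k); print("gate top",a,n,np.arctan2(1,a[0]),np.percentile(flat[k],[1,99],axis=0).round(4).tolist())
for v,u in ((186,204),(205,310),(109,273),(104,278)): print((u,v),W[v,u].round(4))
E
```

```text
bench 1.3841076567253086e-05
ang -0.8089458927727773 butt [ 0.40687271 -0.18614684] edge [ 0.50969536 -0.29392969] len 0.1489618774699917
-0.05 [-0.0109  0.      0.0109] 0.024
-0.03 [-0.0113  0.0003  0.0116] 0.0255
-0.01 [-0.0115  0.      0.0111] 0.0256
0.01 [-0.0116  0.      0.0112] 0.0256
0.03 [-0.0115  0.      0.0113] 0.0256
max handle th [-0.03943583  0.06366619] c [ 0.43484735 -0.21547099] tmin/max -0.04052760199024014 0.10843427547975155
knob [0.48691519 0.11503738 0.08463258] 204 [0.48267523 0.11337761 0.09239678] 0.0004579249270043564
left [-0.03609786  0.1669969 ] 244 0.14064545706716092
right [-0.03606371 -0.02195324] 242 -0.048279744782168926
back [0.03978752 0.82547585] 245 0.8274652306145895
keeper top [[0.6019, -0.0617, 0.05], [0.6059, -0.0485, 0.0547], [0.6433, -0.0363, 0.0591]] 130
floor front [0.62772859 0.62902447 0.62994804] 0.008014494599047461
gate top [ 0.48931283 -0.17311806] 647 1.1157349495734097 [[0.4843, 0.061, 0.0587], [0.6344, 0.1389, 0.0651]]
(204, 186) [ 0.6025 -0.0449  0.0546]
(310, 205) [0.6362 0.1391 0.0667]
(273, 109) [0.4645 0.066  0.0496]
(278, 104) [ 0.4815  0.0772 -0.001 ]
```

```bash
cat >> h.py <<'E'
P62=np.radians(62); P70=np.radians(70)
O=np.array([.6372,.0496,0]);TH=-.0361
H=O+Rz(TH)@[0,.09,0]
GC=np.array([.4583,-.2400,0]);GY=-.809
E
python3 - <<'E'
from h import *
from bench import bot
R=toolR(GY,P62)
gp=GC+Rz(GY)@[-.042,0,0]; gp[2]=.007+.019*np.sin(P62)
print(grasp(gp,R))
bot.movel(list(grasp(gp,R,.05)),list(q(R)),feed=.2)
bot.movel(list(grasp(gp,R)),feed=.08)
print("F",bot.read_force(),bot.read_ee_pos())
bot.close_gripper()
print(bot.read_width(),bot.read_force())
t=grasp(gp,R)
bot.movel([t[0],t[1],t[2]+.10],feed=.2)
print(bot.read_width(),bot.read_force(),bot.read_time_s())
snap(bot,"wrist",3); snap(bot,"side",3)
E
```

```text
[ 0.43546742 -0.21606337  0.007     ]
F [ 0.27068766 -0.02980368  0.16913212] [ 0.43567908 -0.21605455  0.00759764]
0.02284085936499866 [-4.09362493  3.97110098  7.71706354]
0.022900198429566365 [ 0.23902444  0.35966477 -1.49266606] 5.8667
```

View pics/wrist3.png

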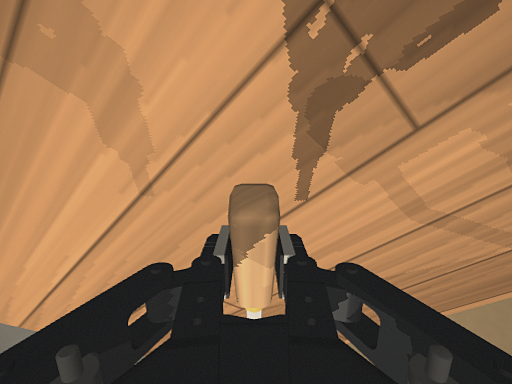

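View pics/side3.png

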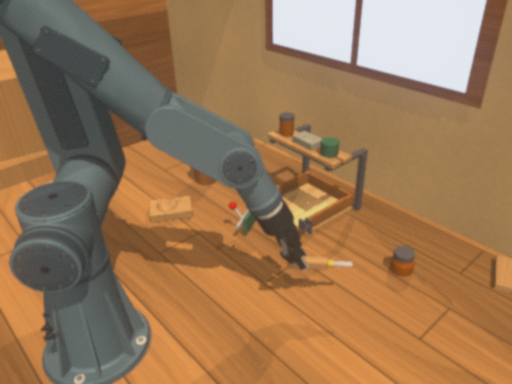

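```bash
python3 - <<'E'
from h import *
from bench import bot
tcp=np.array(bot.read_ee_pos()); R=Ro.from_quat(bot.read_tool_rot()).as_matrix(); print(tcp)
p,d,T=load("wrist",3);W=cloud("wrist",d,T)
for v in range(184,306,8): print(v,[W[v,u].round(4).tolist() for u in (246,254,262)])
E
```

```text
[ 0.43426018 -0.21521466  0.10497896]
184 [[0.4049, -0.1901, 0.1019], [0.4079, -0.1876, 0.1016], [0.4107, -0.1848, 0.1017]]
192 [[0.4042, -0.189, 0.1089], [0.4073, -0.187, 0.1081], [0.4101, -0.1844, 0.1081]]
200 [[0.4044, -0.1891, 0.1139], [0.4061, -0.1857, 0.1152], [0.4097, -0.1841, 0.1138]]
208 [[0.4042, -0.1887, 0.1192], [0.407, -0.1866, 0.1189], [0.4094, -0.184, 0.1191]]
216 [[0.4056, -0.1902, 0.122], [0.4079, -0.1876, 0.1223], [0.41, -0.1848, 0.1228]]
224 [[0.4075, -0.1922, 0.1243], [0.4098, -0.1895, 0.1245], [0.4129, -0.1877, 0.1239]]
232 [[0.4112, -0.1962, 0.1244], [0.4133, -0.1932, 0.1249], [0.4161, -0.1909, 0.1248]]
240 [[0.4153, -0.2007, 0.1244], [0.4178, -0.1979, 0.1245], [0.4197, -0.1946, 0.1253]]
248 [[0.4192, -0.2049, 0.1248], [0.4224, -0.2027, 0.1245], [0.4251, -0.1999, 0.1245]]
256 [[0.4245, -0.2107, 0.1242], [0.4269, -0.2074, 0.1246], [0.4297, -0.2046, 0.1247]]
264 [[0.4286, -0.2151, 0.1251], [0.4312, -0.2118, 0.1255], [0.435, -0.2099, 0.1247]]
272 [[0.4344, -0.2215, 0.1247], [0.4375, -0.2185, 0.1247], [0.441, -0.2159, 0.1244]]
280 [[0.4405, -0.2281, 0.1245], [0.4436, -0.2249, 0.1246], [0.447, -0.2219, 0.1245]]
288 [[0.4461, -0.2342, 0.1251], [0.4499, -0.2315, 0.1248], [0.4539, -0.2288, 0.1244]]
296 [[0.4539, -0.2427, 0.1245], [0.4571, -0.2389, 0.1248], [0.4613, -0.2363, 0.1243]]
304 [[0.461, -0.2504, 0.1248], [0.4648, -0.247, 0.1248], [0.468, -0.243, 0.1251]]
```

```bash
python3 - <<'E'
from h import *
from bench import bot
R=toolR(TH,P62)
def tl(x,y,z): return list(O+Rz(TH)@[x,y,z])
bot.movep(tl(-.09,-.015,.14),list(q(R)))
print(bot.read_time_s(),bot.read_ee_pos(),tl(-.09,-.015,.14),bot.read_joint_positions(),bot.read_force())
bot.movel(tl(.0544,-.015,.045),list(q(R)),feed=.15)
print(bot.read_force(),bot.read_ee_pos(),tl(.0544,-.015,.045))
bot.movel(tl(.0544,-.015,.0165),feed=.05)
print(bot.read_force(),bot.read_ee_pos(),bot.read_time_s())
snap(bot,"wrist",4);snap(bot,"scene",4)
E
```

```text
7.025 [0.54623894 0.03730754 0.13920105] [np.float64(0.5467172556884794), np.float64(0.03785806737133999), np.float64(0.14)] [-0.19177556 -0.05086697  2.14219123  0.13329035  0.57190802 -1.81980593] [-0.08275997 -0.95523707 -1.23221044]
[-0.25391984 -0.90283967  0.44790271] [0.69069754 0.03258138 0.04527155] [np.float64(0.6910231741444793), np.float64(0.032646359535101185), np.float64(0.045)]
[-0.52375585  0.14618414 -0.86822644] [0.69074853 0.03269644 0.01589128] 9.0417
```

View pics/wrist4.png

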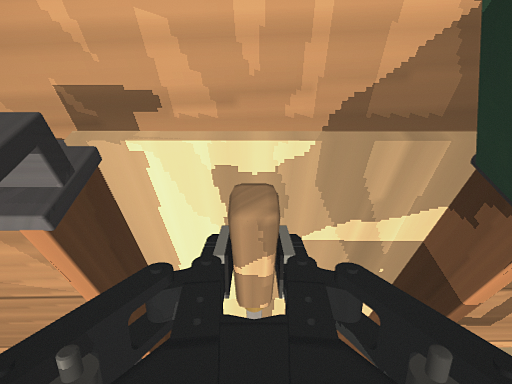

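View pics/scene4.png

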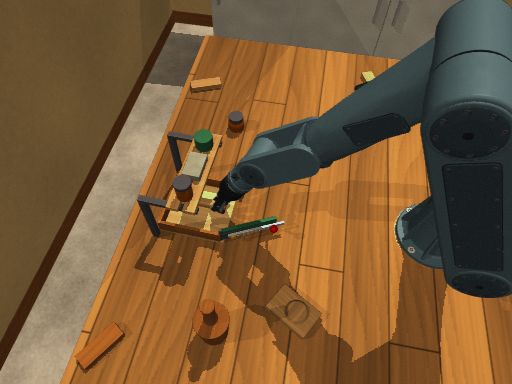

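```bash
python3 - <<'E'
from h import *
from bench import bot
R=toolR(TH,P62)
def tl(x,y,z): return list(O+Rz(TH)@[x,y,z])
bot.movel(tl(.0544,-.015,.0148),feed=.02)
print(bot.read_force(),bot.read_ee_pos())
bot.gripper_open()
print(bot.read_width(),bot.read_force())
e=np.array(tl(.0544,-.015,.0148))
bot.movel(list(e-R[:,0]*.06),feed=.12)
bot.movel(list(e-R[:,0]*.17),feed=.25)
snap(bot,"wrist",5);print(bot.read_time_s(),bot.read_force(),bot.read_ee_pos())
E
```

```text
[-0.9200203   0.64555217  2.76473263] [0.69156109 0.03261817 0.01541488]
0.08506334434904052 [ 0.15817641 -0.32239445  0.43262363]
11.3167 [ 0.0599529  -0.0794945  -0.13582543] [0.61081408 0.0355412  0.16305904]
```

View pics/wrist5.png

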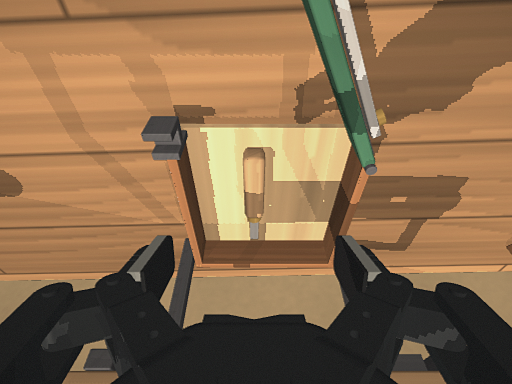

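```bash
python3 - <<'E'
from h import *
p,d,T=load("wrist",5);W=cloud("wrist",d,T)
till=(W-O)@Rz(TH)
for (u,v) in ((254,150),(254,160),(254,180),(254,200),(255,215),(254,225),(254,236),(255,180),(148,122),(176,128),(162,137),(168,155),(182,150),(372,168),(365,160),(335,60),(315,10)): print((u,v),(till[v,u]*1000).round(1))
C=p.astype(int);m=np.zeros((384,512),bool);m[140:245,235:275]=1;m&=(till[...,2]>.015)
Q=till[m]; print("gouge x",Q[:,0].min(),Q[:,0].max(),"top",np.percentile(Q[:,2],[50,95]))
h=Q[Q[:,2]>.028];a=np.polyfit(h[:,0],h[:,1],1);b=np.polyfit(h[:,0],h[:,2],1);print("yaw",a,"tilt",b)
k=(till[...,0]>-.045)&(till[...,0]<.01)&(till[...,1]<-.08)&(till[...,1]>-.125)&(till[...,2]>.053)&(till[...,2]<.062);
print("keeper top",np.percentile(till[k],[1,10,50,90,99],axis=0).round(4).tolist(),k.sum())
G=(C[...,1]>C[...,0]*1.3)&(C[...,1]>C[...,2]*1.05)&(till[...,2]>.058)&(till[...,2]<.068)&(till[...,1]>-.05)&(till[...,0]<.02)&(till[...,0]>-.2)
Q=till[G];a=np.polyfit(Q[:,0],Q[:,1],1);print("gate",a,np.arctan2(1,a[0]),len(Q))
E
```

```text
(254, 150) [ 14.3 -15.4  16.8]
(254, 160) [ 16.2 -15.4  32.1]
(254, 180) [ 41.9 -15.3  34.3]
(254, 200) [ 73.2 -15.3  34.2]
(255, 215) [ 99.3 -14.   34.8]
(254, 225) [133.1 -15.2  23.1]
(254, 236) [155.8 -15.2  24.5]
(255, 180) [ 42.4 -14.2  33.6]
(148, 122) [ -31.2 -110.8   38.9]
(176, 128) [-25.5 -86.6  39.5]
(162, 137) [-27.  -94.7  57. ]
(168, 155) [ -3.  -96.4  50. ]
(182, 150) [  1.2 -86.8  35.8]
(372, 168) [-2.3 90.2 68.3]
(365, 160) [-7.9 83.6 63.8]
(335, 60) [-91.9  39.2  64.1]
(315, 10) [-120.    21.4   62.6]
gouge x 0.013355010485205189 0.18815859538575003 top [0.03274686 0.03437286]
yaw [ 0.00055981 -0.01585712] tilt [0.00075081 0.03265867]
keeper top [[-0.0315, -0.1119, 0.0533], [-0.0311, -0.1093, 0.0545], [-0.0287, -0.0988, 0.0575], [-0.0243, -0.0882, 0.0585], [-0.0228, -0.0865, 0.059]] 341
gate [0.53687966 0.08929424] 1.0780820862659333 3132
```

```bash
cat >> h.py <<'E'
def knob(phi,a):
    l=np.array([-.046,-(.035+.115*np.cos(a)-.040*np.sin(a)),.045+.115*np.sin(a)+.040*np.cos(a)])
    Rg=Rz(TH-phi); return H+Rg@l, Rg@Ro.from_euler("x",-a).as_matrix()@toolR(0,P70)
def kt(phi,a,back=0.,g=.019):
    k,R=knob(phi,a); return list(grasp(k,R,back,g)),list(q(R))
E
python3 - <<'E'
from h import *
from bench import bot
print(knob(1.078,0)[0])
for phi,a,b in ((1.078,0,.1),(1.078,0,0),(1.078,.3,0),(.8,.3,0),(.5,.3,0),(.25,.3,0),(0,.3,0),(0,0,0),(0,0,.12)):
    j=bot.solve_ik(*kt(phi,a,b)); print(phi,a,b,kt(phi,a,b)[0],None if j is None else np.round(j,2))
bot.movel(list(O+Rz(TH)@[-.12,-.015,.20]),feed=.3)
bot.movep(*kt(1.078,0,.1))
snap(bot,"wrist",6); print(bot.read_time_s(),bot.read_ee_pos())
p,d,T=load("wrist",6);W=cloud("wrist",d,T).reshape(-1,3);C=p.reshape(-1,3).astype(int)
r=((C[:,0]>150)&(C[:,1]<70)&(C[:,2]<70))&(W[:,2]>.06)&(W[:,2]<.12)
A=W[r]
from scipy.optimize import least_squares
s=least_squares(lambda k:np.linalg.norm(A-k,axis=1)-.012,A.mean(0)-[0,0,.008],loss="soft_l1",f_scale=.002);print("knob",s.x,r.sum(),abs(s.fun).mean())
E
```

```text
[0.48553583 0.1146792  0.085     ]
1.078 0 0.1 [np.float64(0.4733189273770881), np.float64(0.13954360887339162), np.float64(0.16111510228365855)] [ 0.26  0.09  1.91 -0.38  1.11 -0.03]
1.078 0 0 [np.float64(0.48840151720490765), np.float64(0.10884681313685157), np.float64(0.06714584020506774)] [ 0.19  0.24  1.95 -0.44  0.9   0.01]
1.078 0.3 0 [np.float64(0.4988852440304329), np.float64(0.11399789642689295), np.float64(0.10014155299630016)] [ 0.24  0.4   1.69 -0.42  1.29 -0.1 ]
0.8 0.3 0 [np.float64(0.5113303531458505), np.float64(0.07612903579422195), np.float64(0.10014155299630016)] [ 0.19  0.33  1.79 -0.5   1.14 -0.36]
0.5 0.3 0 [np.float64(0.5358368374383887), np.float64(0.04080429224101474), np.float64(0.10014155299630016)] [ 0.11  0.27  1.87 -0.55  0.96 -0.67]
0.25 0.3 0 [np.float64(0.5635168962587477), np.float64(0.017992499999438912), np.float64(0.10014155299630016)] [ 0.03  0.24  1.91 -0.54  0.81 -0.97]
0 0.3 0 [np.float64(0.5959801768017322), np.float64(0.002738027279648449), np.float64(0.10014155299630016)] [-0.05  0.23  1.92 -0.45  0.68 -1.32]
0 0 0 [np.float64(0.5955585898074645), np.float64(-0.008935209273229416), np.float64(0.06714584020506774)] [-0.25  0.24  1.95  0.13  0.6  -1.88]
0 0 0.12 [np.float64(0.5545429131484091), np.float64(-0.0074538998041530375), np.float64(0.17990895469937673)] [-0.28 -0.04  1.99  0.11  0.85 -1.87]
13.4167 [0.47344473 0.13932743 0.16080083]
knob [0.48679197 0.11511227 0.08476079] 359 0.0003881450316672391
```

View pics/wrist6.png

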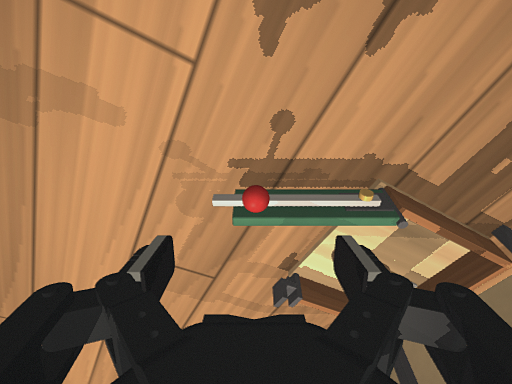

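```bash
python3 - <<'E'
from h import *
from bench import bot
bot.movel(*kt(1.078,0,.03),feed=.2)
bot.movel(*kt(1.078,0,0),feed=.06)
print(bot.read_force(),bot.read_ee_pos())
bot.close_gripper(); print(bot.read_width(),bot.read_force())
for a in (.1,.2,.3):
    bot.movel(*kt(1.078,a),feed=.05); print(a,np.round(bot.read_force(),2),bot.read_width())
snap(bot,"wrist",7);snap(bot,"scene",7); print(bot.read_time_s())
E
```

```text
[-0.32027126  0.25241839  0.07218938] [0.4883092  0.1087574  0.06693197]
0.020668370860768056 [ 4.21838109  0.39004652 -0.45463811]
0.1 [ 6.5   0.02 -2.19] 0.021060928723276397
0.2 [ 7.58  0.88 -3.49] 0.02078005047225901
0.3 [ 8.04  0.31 -3.94] 0.020954947804211206
16.4333
```

View pics/wrist7.png

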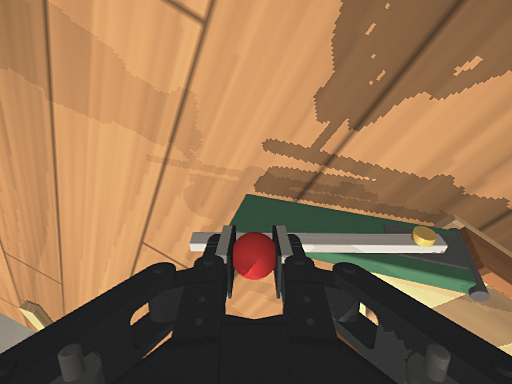

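View pics/scene7.png

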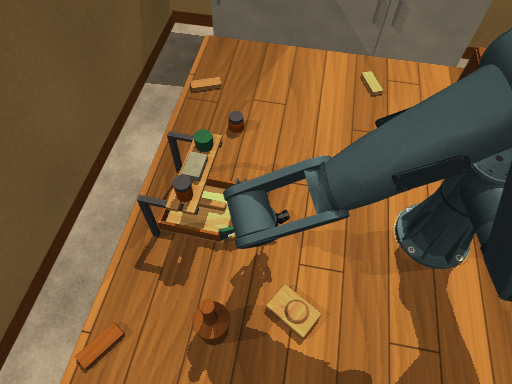

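```bash
python3 - <<'E'
from h import *
from bench import bot
for phi in list(np.arange(.95,.12,-.12))+[.1,.05,.02]:
    bot.movel(*kt(phi,.3),feed=.07); f=np.array(bot.read_force()); print(round(phi,2),f.round(1),round(bot.read_width(),4),bot.read_time_s())
    if np.linalg.norm(f)>50: print("STOP"); break
snap(bot,"wrist",8)
E
```

```text
0.95 [ 9.3  0.8 -6.6] 0.021 16.85
0.83 [ 9.2  1.8 -6.6] 0.0211 17.25
0.71 [ 9.9  2.7 -6.1] 0.0208 17.65
0.59 [10.1  4.  -6. ] 0.0211 18.05
0.47 [ 8.8  4.  -4.7] 0.0209 18.45
0.35 [ 8.3  5.  -4.4] 0.0208 18.85
0.23 [ 6.2  5.7 -3.4] 0.0208 19.25
0.1 [ 6.2  4.6 -4.1] 0.021 19.6667
0.05 [ 4.5  4.4 -2.4] 0.0209 19.9167
0.02 [ 5.4  4.3 -3.6] 0.0207 20.1667
```

View pics/wrist8.png

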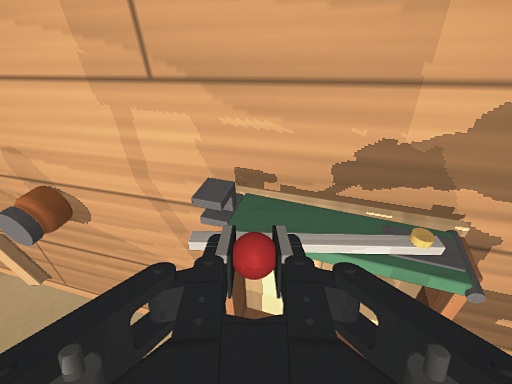

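```bash
python3 - <<'E'
from h import *
p,d,T=load("wrist",8);W=cloud("wrist",d,T);till=(W-O)@Rz(TH)
for (u,v) in ((195,238),(200,236),(205,236),(205,246),(330,240),(340,240),(340,248),(400,243),(213,193),(216,216),(245,200),(300,215),(400,225),(350,215),(240,215)): print((u,v),(till[v,u]*1000).round(1))
C=p.astype(int)
G=(C[...,1]>C[...,0]*1.3)&(C[...,1]>C[...,2]*1.05)&(till[...,2]<.0625)&(till[...,2]>.02)&(till[...,0]<.03)&(till[...,0]>-.04)
Q=till[G];a=np.polyfit(Q[:,1],Q[:,0],1);print("gate outer face x(y)",a,len(Q),np.polyval(a,[-.08,.09]))
E
```

```text
(195, 238) [-24.3 -91.9  90.8]
(200, 236) [-23.4 -90.   87.4]
(205, 236) [-23.8 -86.4  86.8]
(205, 246) [-19.1 -84.9  91.4]
(330, 240) [-19.7  -3.2  62.7]
(340, 240) [-20.7   3.3  61.8]
(340, 248) [-17.5   4.   66.2]
(400, 243) [-17.6  43.3  50.1]
(213, 193) [-30.4 -97.7  46.4]
(216, 216) [ -5.1 -98.3  45.4]
(245, 200) [-11.2 -78.6  24.5]
(300, 215) [ -9.1 -28.6  29.2]
(400, 225) [-5.9 50.5 15.8]
(350, 215) [-8.  11.5 16.5]
(240, 215) [-10.3 -76.5  44.2]
gate outer face x(y) [ 0.03731998 -0.00812113] 4422 [-0.01110673 -0.00476233]
```

```bash
python3 - <<'E'
from h import *
from bench import bot
for phi in (.0,-.015,-.03):
    bot.movel(*kt(phi,.3),feed=.03); bot.pause(.15); f=np.array(bot.read_force()); print(round(phi,3),f.round(1))
    if f[0]<-12: break
snap(bot,"wrist",9)
p,d,T=load("wrist",9);W=cloud("wrist",d,T);till=(W-O)@Rz(TH)
C=p.astype(int)
G=(C[...,1]>C[...,0]*1.3)&(C[...,1]>C[...,2]*1.05)&(till[...,2]<.0625)&(till[...,2]>.02)&(till[...,0]<.03)&(till[...,0]>-.04)
Q=till[G];a=np.polyfit(Q[:,1],Q[:,0],1);print("gate outer face x(y)",a,len(Q),np.polyval(a,[-.08,.09]))
for (u,v) in ((195,238),(200,236),(205,236),(205,246)): print((u,v),(till[v,u]*1000).round(1))
print(bot.read_time_s())
E
```

```text
0.0 [ 4.3  4.5 -1.2]
-0.015 [ 4.7  3.2 -1.7]
-0.03 [-1.4  5.7 -0.5]
gate outer face x(y) [ 0.00171545 -0.00484977] 4372 [-0.00498701 -0.00469538]
(195, 238) [-17.  -93.1  89.8]
(200, 236) [-17.1 -90.7  87. ]
(205, 236) [-17.5 -87.3  86.3]
(205, 246) [-12.8 -85.5  90.9]
21.4667
```

```bash
python3 - <<'E'
from h import *
from bench import bot
for a in (.22,.14,.08,.03):
    bot.movel(*kt(-.028,a),feed=.05); f=np.array(bot.read_force()); print(a,f.round(1),np.round(bot.read_ft_torque(),2))
    if np.linalg.norm(f)>40: break
snap(bot,"wrist",10); print(bot.read_time_s())
E
```

```text
0.22 [ 0.1  8.  -1.5] [ 1.6   0.24 -0.17]
0.14 [-1.2  8.7 -1.9] [ 1.63  0.29 -0.2 ]
0.08 [-1.   8.8 -2.8] [ 1.69  0.4  -0.1 ]
0.03 [-2.4  9.2 -1.8] [ 1.65  0.48 -0.12]
22.7417
```

View pics/wrist10.png

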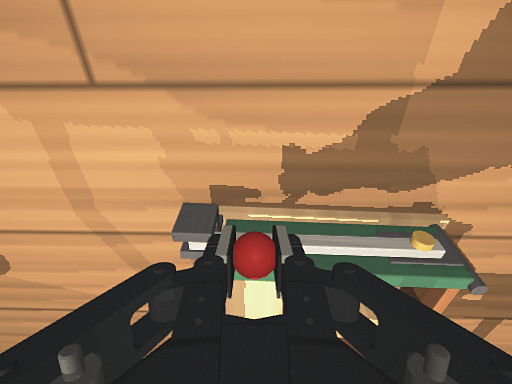

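```bash
python3 - <<'E'
from h import *
from bench import bot
bot.gripper_open(); print(bot.read_width(),np.round(bot.read_force(),1))
bot.movel(*kt(-.028,.03,.05),feed=.08)
bot.movel(*kt(-.028,.03,.16),feed=.2)
snap(bot,"wrist",11);snap(bot,"scene",11);snap(bot,"side",11)
print(bot.read_time_s(),np.round(bot.read_force(),1))
for n in("wrist","scene"):
    p,d,T=load(n,11);W=cloud(n,d,T);till=(W-O)@Rz(TH);C=p.astype(int)
    G=(C[...,1]>C[...,0]*1.3)&(C[...,1]>C[...,2]*1.05)&(till[...,2]<.068)&(till[...,2]>.058)&(till[...,0]<.03)&(till[...,0]>-.04)&(till[...,1]<.08)&(till[...,1]>-.09)
    Q=till[G];a=np.polyfit(Q[:,1],Q[:,0],1);print(n,"gate top x(y)",a,len(Q))
    r=((C[...,0]>150)&(C[...,1]<70)&(C[...,2]<70))&(W[...,2]>.05)&(W[...,2]<.14)&(till[...,0]>-.1); A=till[r]; 
    from scipy.optimize import least_squares
    s=least_squares(lambda k:np.linalg.norm(A-k,axis=1)-.012,A.mean(0)-[0,0,.008],loss="soft_l1",f_scale=.002);print("knob till",s.x,r.sum())
E
```

```text
0.08546317809574085 [-0.3 -0.5  0.1]
25.0083 [-0.2  0.9 -0.6]
wrist gate top x(y) [ 0.00127719 -0.00134312] 1190
knob till [-0.0448908  -0.05954505  0.08481862] 263
scene gate top x(y) [0.00014139 0.00154446] 168
knob till [-0.04450536 -0.05770728  0.08436084] 19
```

View pics/wrist11.png

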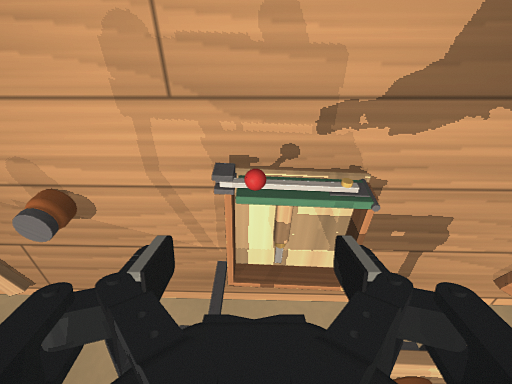

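View pics/scene11.png

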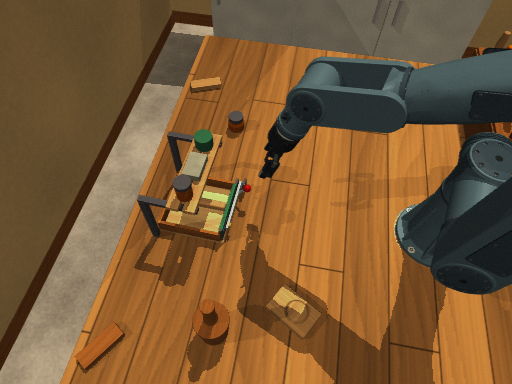

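```bash
python3 - <<'E'
from bench import bot
bot.pause(.3); bot.finish_job(); print(bot.read_time_s())
E
```

```text
the job is handed in; nothing more can be done
the job is handed in; nothing more can be done
```

The gouge is in the till, flat on its floor, and the green gate is shut and latched. I handed the job in at about 25 s of the 54 s allowed.

- **Gouge:** I gripped it by the handle with the fingers tilted and set it on the till floor. It lies with the butt about 14 mm behind the till's front, the blade towards the back, and almost no yaw or tilt. I measured that before closing the gate. The last wrist picture still shows it in the till, but I did not measure it again.
- **Gate:** I lifted the bar by its red knob to about 0.3 rad and swung the gate shut over the keeper's lip. I then lowered the bar to about 0.03 rad and let it drop. In the last check the gate stood at about 0.001 rad. The knob was 85 mm up, so the bar is level in the notch.
- **Correction needed:** at the commanded 0.02 rad the gate was really still about 0.03 rad open. I pushed on to a commanded −0.03 rad before lowering the bar.
- **Other things:** the mallet, blank and wax jar look unmoved between the first and last scene pictures. The largest force I read was about 12 N. The gripper was open, about 16 cm back from the knob and touching nothing.

No check failed. The side camera disagreed with the scene camera by about 5 mm, so I relied on the wrist camera for the final positions.

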